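# Blow the dust off the white dolls before painting

### The job

Pick every white doll, and nothing else, out of the crate and stand them on the yellow spots of the blow-off station, one to a spot, each upright with its face turned to the gun's nozzle. With all of them standing there and let go, squeeze the gun's red trigger fully home, keep it squeezed for about a second and let it spring back. Then stand all the white dolls upright in the blue tray; everything else stays in the crate, and the things lying about on the table are left alone.

Things in the scene. Friction and masses are not known exactly. Their poses are not given: they have to be found in the camera images.
- white1: white doll, 76 mm tall, 56 mm across at its widest (straight-sided from 20 to 46 mm above its foot), flat weighted foot 36 mm across, egg-shaped top, 0.13 kg; origin at the centre of its foot, z up its axis, x out of its painted face (pink patch with two orange-ringed eyes on the upper front). Starts standing in the crate. It may be absent.
- white2: white doll, same shape and axes as white1. Starts standing in the crate. It may be absent.
- white3: white doll, same shape and axes as white1. Starts standing in the crate. It may be absent.
- white1_face (a point): middle of white1's painted face, 28 mm from its axis, 50 mm above its foot
- white2_face (a point): middle of white2's painted face, 28 mm from its axis, 50 mm above its foot
- white3_face (a point): middle of white3's painted face, 28 mm from its axis, 50 mm above its foot
- red1: finished red doll, same shape as the white ones. Stays in the crate.
- red2: second finished red doll, same shape. Stays in the crate.
- gold: finished gold doll, same shape. Stays in the crate.
- jar: amber glass paint jar with blue cap, 52 mm diameter, 62 mm tall; origin at the centre of its underside. Stays in the crate.
- mould: light wooden carving block with a dark disc on top, 40 x 50 mm, 48 mm tall; origin at the centre of its underside. Stays in the crate.
- crate: fixed open wooden crate, 276 x 276 mm outside, walls 6 mm thick and 45 mm high, floor 6 mm thick; origin at the centre of its underside. Eight or fewer things stand in it about 83 mm apart, in a grid of three by three along its x and y axes.
- station: fixed blow-off station: green board 345 x 270 mm, 12 mm thick, with three yellow round spots and, at its far end, a compressed-air blow gun clamped with its blue grip pointing up; origin on the table surface straight below the nozzle tip, x from the nozzle back towards the grip, board from x = -210 to 135 mm and y = -135 to 135 mm
- spot1 (a point): centre of a yellow spot (68 mm across with its black rim) on the board's top, 12 mm above the table, 160 mm from the nozzle (three on an arc, 34 degrees apart); its x axis points level to the nozzle
- spot2 (a point): centre of a yellow spot (68 mm across with its black rim) on the board's top, 12 mm above the table, 160 mm from the nozzle (three on an arc, 34 degrees apart); its x axis points level to the nozzle
- spot3 (a point): centre of a yellow spot (68 mm across with its black rim) on the board's top, 12 mm above the table, 160 mm from the nozzle (three on an arc, 34 degrees apart); its x axis points level to the nozzle
- nozzle (a point): tip of the gun's black fan nozzle, 60 mm above the table, which blows towards the spots
- grip (a point): point on the axis of the gun's blue upright grip, 135 mm above the table; the grip is 20 mm thick (station x), 26 mm wide (station y), and reaches from 70 to 170 mm above the table, a brass fitting on top to 186 mm
- trigger (a joint): red trigger lever in front of the grip on its nozzle side, hinged at its lower end (75 mm above the table, 36 mm in front of the grip's axis): angle in rad, 0 = released (upright), 0.28 = squeezed fully home towards the grip; a spring returns it; about 8 N at the pad squeezes it home
- trigger_pad (a point): point on the trigger's face on the side away from the grip, 60 mm above its hinge; the lever is 85 mm long, 8 mm thick, 16 mm wide. Released, trigger and grip together are 50 mm thick here, squeezed home about 33 mm
- tray: fixed blue tray, 290 mm (x) x 150 mm (y) outside, walls 6 mm thick and 18 mm high, floor 6 mm thick; origin at the centre of its underside
- dish: bystander: small brass dish, 68 mm across, 22 mm high; origin at the centre of its underside
- brush: bystander: brush lying on the table, 170 mm long, along its x axis; origin near its middle
- pliers: bystander: small pliers with black and red handles lying on the table, 150 mm long, along its x axis; origin at their pivot

How it is judged:
By the outcome, as a careful person would: the job done as asked, in the order asked, and still so for the second after the job is handed in, with the robot touching nothing.
Of white1, white2, white3 only 2 to 3 are there at a start; the rules pass over those that are not, and their reading is None.
At some moment in a run one of white1, white2, white3 may be knocked a few centimetres aside while the robot is not near it.
Once in a run the grip may slacken for a moment while it holds something.
It also fails if it takes over 210 s, if anything falls off the work surface, if the arm or the gripper's body presses on something with over 40 N, if the wrist force passes 120 N, or if a joint passes its speed limit or range.

### The arm

A 6-joint arm with a two-finger parallel gripper is mounted at the origin on the work surface. World frame = base frame: x ahead of the robot, y to its left, z up, the work surface at z = 0. Lengths are in mm, angles in rad, forces in N, time in s.
With the tool pointing down it reaches from about 350 to 875 mm from the base axis. Payload 4.2 kg.
Tool frame: the origin (TCP) lies on the mounting face of the last link; the fingertips stand 173 mm ahead of it and the grasp point (between the pads) lies 155 mm ahead of it; z points along the fingers, y is the line along which they close (so a half turn about z gives the same grasp; the last joint's range is limited). The gripper opens to 85 mm and grips with 20 to 120 N. Pads are 22 mm wide; open, the fingers measure 114 mm over their backs; the gripper's body (76 mm by 85 mm) begins 54 mm behind the grasp point. The pads swing forward as they close: fully open they stand 13 mm farther back than shut.
Start: joints at [1.409, 0.385, 0.008, 0, -1.194, -0.259], TCP at [255.273, 570.47, 404.712] pointing down, gripper open.
Joint ranges: [-3.14, 3.14], [-1.21, 2.06], [-1.07, 1.41], [-3.16, 2.05], [-2.99, -0.16], [-3.1, 3.1]. Speed limits (rad/s): [2.79, 2.79, 3.14, 3.14, 3.14, 3.14].

### API

Orientations are given as a unit quaternion [x, y, z, w].
In Python, from bench import arm gives the robot as it stands. The module is installed in compiled form; this text tells all that it offers.
- The arm moves only by the tool move_arm, never from a script. Its arguments are lists of equal length, an entry for each row: "fingers": the finger opening in mm, from 0 to 85.4; "travel": the shift along the tool's x, y, z in mm, a list of three; "dr": the turn, a rotation vector about the tool's x, y, z in rad, a list of three. A call has 1 to 10 rows; each row is the pose to reach, as a shift and turn from the pose commanded when the call began, along the tool's axes at that moment; what a row does not reach only later rows make up. A row lasts 1/10 s, in which the tool goes at most 50 mm and 8.59 degrees, less where a joint would pass 70% of its speed; a pose out of reach is approached as far as the arm can. A call with a gripper value outside its range is refused whole. The fingers move at their own pace and stop on an object; the grip force is fixed at half the most. Time passes only in rows, so rows that repeat a pose let the fingers close. It gives the time, the measured TCP pose, the force, the opening and the grip force at its end, in the units of the state.
- arm.read_state(): the state, without advancing time (a new reading comes with each control period).
- arm.get_image(name): name is "side" or "top" or "wrist"; returns the picture (400x640x3 uint8, red, green, blue); there is no depth.
- arm.camera_model(name): a dict with "intrinsics" (3x3 intrinsics, pixels), "pose" (4x4, takes a point from camera to world coordinates). Camera axes: x right, y up, looking along -z (the intrinsics and any distortion apply to the point x, -y, -z); pixel columns grow to the right and rows downward; lengths in mm; the calibration is good to about 2 mm. A picture is of the moment at which its call begins: read the wrist's pose just before it. camera_model takes no time and is no camera call; for the wrist camera it gives the pose at the moment of the call.
- arm.job_done(): hands the job in; it is judged then, once.
The state is a dict: "clock": time; "joints": joint angles; "joint_vel": joint speeds; "joint_efforts": joint torques, N m; "position": TCP position; "ee_rot": TCP orientation; "contact_force": force on the tool from outside, world axes, zero at the start; "wrist_torque": the same for the moment, N m; "gripper_width": finger opening in mm; "grasp_force": force on a finger pad.
Only numpy, scipy, OpenCV 4.12 (cv2) and the standard library are available. Lean on these libraries where they do the work, as an engineer would, in place of code of your own. Each camera call takes 0.05 s, during which the arm holds its last target. There are 200 camera calls.

## Working session

There is one attempt and no reset: what is moved stays moved. The work goes in short steps, Python scripts to look and compute and a tool call to move; the robot and the scene stay as the last step left them, time stands still between calls to the robot, and variables do not carry over. Pictures are saved under pics/ and viewed, at most 14 in all, crops included, and the job is handed in when it is done.

Besides the shell and the picture viewer there is one more tool, called after "Emit:" in YAML: its name, and indented under it one key for each argument. move_arm: Moves the arm, as the interface text tells. Its arguments: {"type":"object","properties":{"fingers":{"type":"array","items":{"type":"number"}},"travel":{"type":"array","items":{"type":"array","items":{"type":"number"}}},"dr":{"type":"array","items":{"type":"array","items":{"type":"number"}}}},"required":["fingers","travel","dr"]}

```bash
mkdir -p pics; python3 - <<'E'
from bench import arm
import cv2,numpy as np
s=arm.read_state();print({k:np.round(v,3).tolist() for k,v in s.items()})
for n in("top","side","wrist"):
    m=arm.camera_model(n);print(n,np.round(m["intrinsics"],1).tolist(),np.round(m["pose"],3).tolist(),[k for k in m])
    cv2.imwrite(f"pics/{n}0.png",cv2.cvtColor(arm.get_image(n),cv2.COLOR_RGB2BGR))
E
```

```text
{'clock': 0.0, 'joints': [1.409, 0.386, 0.007, -0.0, -1.194, -0.259], 'joint_vel': [-0.001, 0.001, 0.001, -0.0, -0.001, 0.0], 'joint_efforts': [0.0, -39.229, 18.84, 4.186, -0.005, 0.0], 'position': [255.185, 570.294, 403.614], 'ee_rot': [0.978, -0.209, -0.0, 0.001], 'contact_force': [0.502, -0.376, 0.154], 'wrist_torque': [-0.01, 0.041, 0.021], 'grasp_force': 0.0, 'gripper_width': 85.376}
top [[461.1, 0.0, 321.0], [0.0, 461.1, 197.6], [0.0, 0.0, 1.0]] [[0.026, 0.985, -0.171, 440.404], [-1.0, 0.027, 0.001, 53.199], [0.005, 0.171, 0.985, 1143.174], [0.0, 0.0, 0.0, 1.0]] ['intrinsics', 'pose']
side [[502.4, 0.0, 321.2], [0.0, 502.4, 192.9], [0.0, 0.0, 1.0]] [[0.693, 0.428, -0.58, -107.916], [-0.721, 0.418, -0.553, -662.292], [0.006, 0.801, 0.599, 868.998], [0.0, 0.0, 0.0, 1.0]] ['intrinsics', 'pose']
wrist [[327.2, 0.0, 315.7], [0.0, 327.2, 190.7], [0.0, 0.0, 1.0]] [[-0.409, 0.88, 0.241, 317.486], [-0.913, -0.394, -0.107, 542.469], [0.001, -0.264, 0.965, 372.076], [0.0, 0.0, 0.0, 1.0]] ['intrinsics', 'pose']
```

View pics/top0.png

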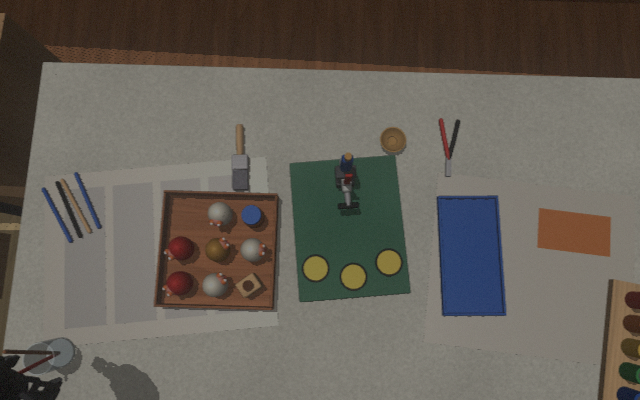

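View pics/side0.png

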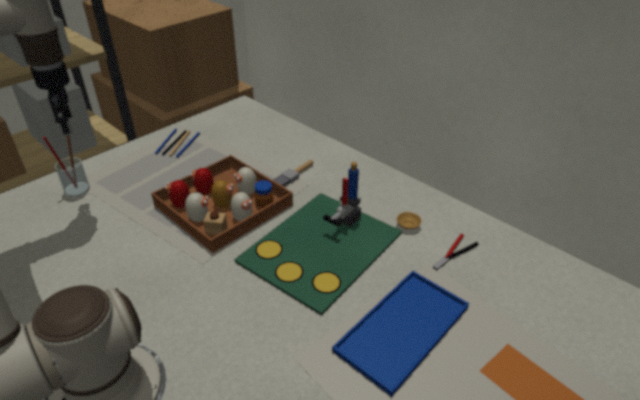

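View pics/wrist0.png

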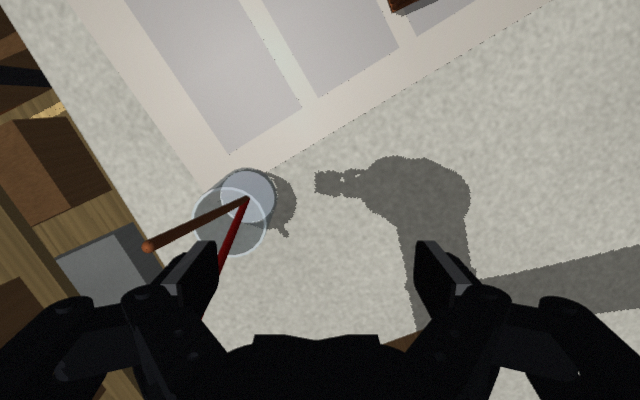

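The top view shows three white dolls at about (219,214), (252,250) and (215,285). The spots are at (316,268), (353,277) and (389,262), and the tray is centred at (471,256). The side view agrees. The wrist view sees only the table. Next I'll enlarge crops.

```bash
cat > h.py <<'E'
from bench import arm
import cv2,numpy as np
from scipy.spatial.transform import Rotation as R
def save(n,img,box=None,k=1):
    im=cv2.cvtColor(img,cv2.COLOR_RGB2BGR)
    if box: im=im[box[1]:box[3],box[0]:box[2]]
    cv2.imwrite(f"pics/{n}.png",cv2.resize(im,None,fx=k,fy=k,interpolation=cv2.INTER_CUBIC))
def ray(m,uv):
    K,P=np.array(m["intrinsics"]),np.array(m["pose"])
    d=np.linalg.inv(K)@[uv[0],uv[1],1]; d=P[:3,:3]@(d*[1,-1,-1]); return P[:3,3],d/np.linalg.norm(d)
def onz(m,uv,z):
    o,d=ray(m,uv); return o+d*(z-o[2])/d[2]
def tri(ms,uvs):
    A=np.zeros((3,3));b=np.zeros(3)
    for m,uv in zip(ms,uvs):
        o,d=ray(m,uv);Q=np.eye(3)-np.outer(d,d);A+=Q;b+=Q@o
    p=np.linalg.solve(A,b)
    res=[np.linalg.norm((np.eye(3)-np.outer(ray(m,u)[1],ray(m,u)[1]))@(p-ray(m,u)[0])) for m,u in zip(ms,uvs)]
    return p,max(res)
def proj(m,p):
    K,P=np.array(m["intrinsics"]),np.array(m["pose"])
    q=P[:3,:3].T@(np.array(p)-P[:3,3]);q=K@(q*[1,-1,-1]);return q[:2]/q[2]
def plan(xyz,yaw,w=None):
    """grasp point target (world), tool down with tool x at yaw; prints travel & dr in current tool axes"""
    s=arm.read_state();r=R.from_quat(s["ee_rot"])
    # tool down: z=-Z, x=(cos,sin), y=z cross x
    c,sn=np.cos(yaw),np.sin(yaw);T=np.column_stack([[c,sn,0],[sn,-c,0],[0,0,-1]])
    tgt=np.array(xyz)+[0,0,155]
    tr=r.as_matrix().T@(tgt-np.array(s["position"]));dr=(r.inv()*R.from_matrix(T)).as_rotvec()
    print("travel",np.round(tr,1),"dr",np.round(dr,3),"j",np.round(s["joints"],2));return tr,dr
E
python3 - <<'E'
from h import *
t=arm.get_image("top");s=arm.get_image("side")
save("topc",t,(150,140,415,310),3);save("sidec",s,(145,150,470,310),2.4)
mt,ms=arm.camera_model("top"),arm.camera_model("side")
for n,z,l in [("whites",40,[(219,214),(252,250),(215,285)]),("spots",12,[(316,268),(353,277),(389,262)]),("nozzle",60,[(347,206)]),("tray",6,[(440,198),(498,196),(504,314),(443,316)]),("crate",45,[(164,192),(277,195),(274,309),(156,306)])]:
    for u in l: print(n,np.round(onz(mt,u,z)))
E
```

```text
whites [586. 297.  40.]
whites [501. 213.  40.]
whites [417. 296.  40.]
spots [464.  60.  12.]
spots [445. -30.  12.]
spots [ 483. -117.   12.]
nozzle [610. -10.  60.]
tray [ 645. -246.    6.]
tray [ 654. -392.    6.]
tray [ 366. -395.    6.]
tray [ 358. -248.    6.]
crate [635. 432.  45.]
crate [635. 159.  45.]
crate [366. 154.  45.]
crate [366. 428.  45.]
```

View pics/topc.png

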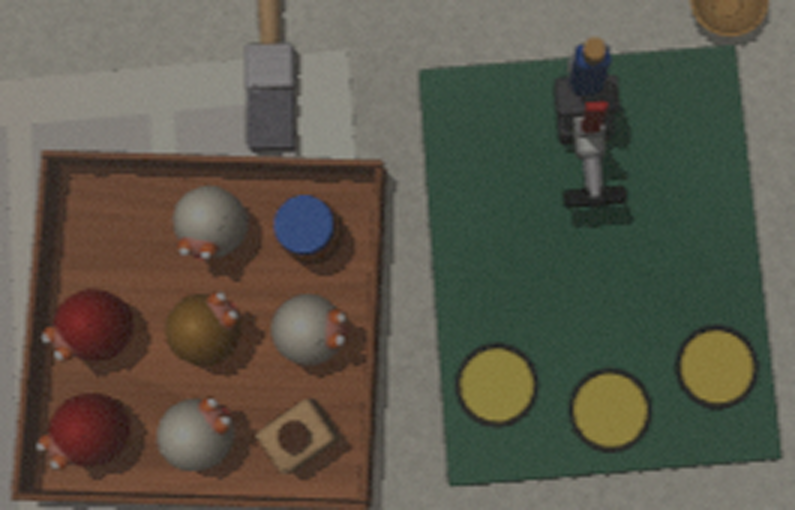

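View pics/sidec.png

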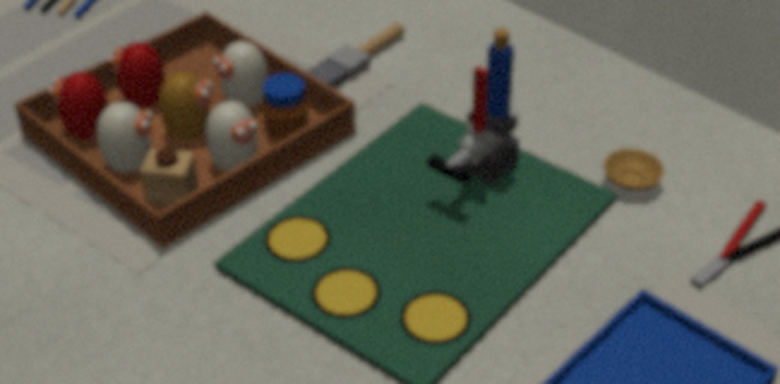

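The crops show whites A (210,222), B (308,330) and C (195,434), in 3x crop pixels. Their faces point down-left, right and up-right. The station is turned slightly. Next is a closer wrist view above the crate.

```bash
python3 -c "
from h import *
plan([442,320,295],np.radians(-24))"
```

```text
travel [272.8 152.3 -45.6] dr [ 0.001 -0.    -0.002] j [ 1.41  0.39  0.01 -0.   -1.19 -0.26]
```

Emit:
move_arm:
  fingers: [70,70,70,70,70,70,70,70,70]
  travel:
    - [40,22,-8]
    - [80,44,-16]
    - [120,66,-24]
    - [160,90,-32]
    - [200,112,-40]
    - [240,134,-46]
    - [272,152,-46]
    - [272,152,-46]
    - [272,152,-46]
  dr:
    - [0,0,0]
    - [0,0,0]
    - [0,0,0]
    - [0,0,0]
    - [0,0,0]
    - [0,0,0]
    - [0,0,0]
    - [0,0,0]
    - [0,0,0]

```text
clock: 1.15
position: [441.8, 319.9, 450.7]
ee_rot: [0.978, -0.21, -0.0, -0.0]
contact_force: [-0.3, 0.2, 0.3]
gripper_width: 70.4
grasp_force: 0.0
```

```bash
python3 - <<'E'
from h import *
import json
s=arm.read_state();m=arm.camera_model("wrist");im=arm.get_image("wrist")
print(s["position"],s["joints"],s["clock"])
json.dump({k:np.array(v).tolist() for k,v in m.items()},open("w1.json","w"))
save("w1",im,(60,0,580,260),1.5)
E
```

```text
[441.82804768 319.8746041  450.67074139] [ 9.23902429e-01  2.18814085e-01 -1.12034314e-01 -2.62651118e-04
 -1.23989482e+00  2.24216910e-01] 1.15
```

View pics/w1.png

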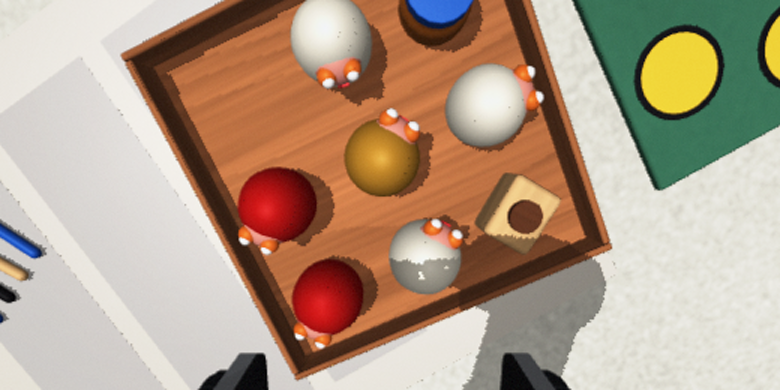

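The wrist crop (1.5x, offset 60) shows all three whites clearly: A (331,40), B (487,106), C (425,256). The eye midpoints are (338,77), (530,86) and (444,233).

```bash
cat >> h.py <<'E'
_z=np.r_[0,10,20,33,46,46+30*np.sin(np.linspace(.1,1.57,12))]
_r=np.r_[18,24,28,28,28,28*np.cos(np.linspace(.1,1.57,12))]
_a=np.linspace(0,2*np.pi,48)
DOLL=np.array([[r*np.cos(a),r*np.sin(a),z] for z,r in zip(_z,_r) for a in _a])
def bbox(m,p):
    q=np.array([proj(m,d+p) for d in DOLL]);return np.r_[q.min(0),q.max(0)]
E
cat > m1.py <<'E'
from h import *
import json
from scipy.optimize import least_squares
mt=arm.camera_model("top");mw=json.load(open("w1.json"))
T=lambda l:[l[0]/3+150,l[1]/3+140]+([l[2]/3+150,l[3]/3+140] if len(l)>2 else [])
W=lambda l:[l[0]/1.5+60,l[1]/1.5]+([l[2]/1.5+60,l[3]/1.5] if len(l)>2 else [])
D={"A":((172,186,248,258),(291,-999,371,85),(196,250),(338,77),(586,297)),
"B":((271,293,344,367),(446,64,528,148),(340,328),(530,86),(501,213)),
"C":((157,398,235,471),(390,220,461,293),(214,413),(444,233),(417,296))}
for n,(bt,bw,et,ew,g) in D.items():
    o=np.r_[T(bt),W(bw)];ok=o>-100
    f=lambda p:((np.r_[bbox(mt,p),bbox(mw,p)]-o)*np.r_[np.ones(4)*1.5,np.ones(4)])[ok]
    s=least_squares(f,[*g,6.]);p=s.x
    e,r=tri([mt,mw],[T(et),W(ew)])
    print(n,np.round(p,1),"res",np.round(s.fun,1),"eye",np.round(e,1),round(r,1),"rad",round(np.hypot(*(e-p)[:2]),1),"yaw",round(np.degrees(np.arctan2(*(e-p)[1::-1])),1))
for u in [(681,72)]: print("spot1",onz(mw,W(u),12))
for u in [(497,385),(611,410),(717,368)]: print(onz(mt,T(u),12))
E
python3 m1.py
```

```text
A [588.  294.9  -1.7] res [ 0.3 -1.3  0.8 -0.6 -0.7  0.7  1.5] eye [561.4 300.5  57.6] 0.6 rad 27.2 yaw 168.1
B [501.6 211.7   0.6] res [-0.3  0.3  0.9 -0.4 -1.   0.2  0.6  0.1] eye [502.6 183.7  60.3] 0.1 rad 28.0 yaw -88.0
C [417.3 295.9  -4.2] res [-0.   0.4  0.6  0.4 -0.7 -1.1  0.   0.8] eye [434.9 275.9  68.3] 0.1 rad 26.6 yaw -48.7
spot1 [464.44654548  60.06484457  12.        ]
[462.86214158  60.55666548  12.        ]
[445.35778601 -31.89468455  12.        ]
[ 481.17669358 -117.37870596   12.        ]
```

```bash
python3 -c "
from h import *
plan([417.3,295.9,38],np.radians(-45))"
```

```text
travel [-11.8  32.4 257.6] dr [0.    0.    0.364] j [ 0.93  0.22 -0.11 -0.   -1.24  0.22]
```

Emit:
move_arm:
  fingers: [68,68,68,68,68,68,68,68,68,68]
  travel:
    - [-6,16,40]
    - [-12,32,80]
    - [-12,32,120]
    - [-12,32,130]
    - [-12,32,150]
    - [-12,32,180]
    - [-12,32,210]
    - [-12,32,240]
    - [-12,32,257]
    - [-12,32,257]
  dr:
    - [0,0,0.14]
    - [0,0,0.28]
    - [0,0,0.364]
    - [0,0,0.364]
    - [0,0,0.364]
    - [0,0,0.364]
    - [0,0,0.364]
    - [0,0,0.364]
    - [0,0,0.364]
    - [0,0,0.364]

```text
clock: 2.2
position: [417.3, 297.3, 192.3]
ee_rot: [0.925, -0.381, -0.0, 0.002]
contact_force: [0.2, -0.2, 0.0]
gripper_width: 67.8
grasp_force: 0.0
```

Emit:
move_arm:
  fingers: [40,40,40,40,40,40]
  travel:
    - [0,0,0]
    - [0,0,0]
    - [0,0,0]
    - [0,0,0]
    - [0,0,0]
    - [0,0,0]
  dr:
    - [0,0,0]
    - [0,0,0]
    - [0,0,0]
    - [0,0,0]
    - [0,0,0]
    - [0,0,0]

```text
clock: 2.8
position: [417.7, 296.9, 195.0]
ee_rot: [0.924, -0.382, 0.0, -0.001]
contact_force: [-1.9, 1.8, 6.8]
gripper_width: 54.4
grasp_force: 63.4
```

```bash
python3 -c "
from h import *
plan([463.2,60.3,47.5],np.radians(-24.4))"
```

```text
travel [199.3 135.4  -7.9] dr [-0.003 -0.    -0.358] j [ 0.94  0.46 -0.52  0.   -0.6  -0.15]
```

Emit:
move_arm:
  fingers: [40,40,40,40,40,40,40,40,40,40]
  travel:
    - [0,0,-40]
    - [0,0,-80]
    - [0,0,-110]
    - [30,20,-110]
    - [60,40,-110]
    - [100,66,-110]
    - [135,92,-110]
    - [170,115,-110]
    - [199,135,-110]
    - [199,135,-110]
  dr:
    - [0,0,0]
    - [0,0,0]
    - [0,0,0]
    - [0,0,-0.09]
    - [0,0,-0.18]
    - [0,0,-0.27]
    - [0,0,-0.358]
    - [0,0,-0.358]
    - [0,0,-0.358]
    - [0,0,-0.358]

```text
clock: 3.8
position: [462.4, 56.8, 303.4]
ee_rot: [0.977, -0.214, -0.001, 0.001]
contact_force: [-0.3, 0.5, -0.3]
gripper_width: 54.6
grasp_force: 63.9
```

```bash
python3 - <<'E'
from h import *
print(arm.read_state()["gripper_width"],arm.read_state()["grasp_force"])
plan([463.2,60.3,46],np.radians(-24.4))
a=arm.get_image("top")[150:320,150:415];b=arm.get_image("side")[130:330,130:430]
a=cv2.resize(a,(530,340));b=cv2.resize(b,(450,300))
c=np.zeros((340,800,3),np.uint8);c[:,:400]=a[:,:400];c[:300,400:]=b[:,:400]
save("c1",c)
E
```

```text
54.62575113670494 63.927483558654785
travel [ -0.7  -3.7 102.4] dr [ 0.001  0.001 -0.006] j [ 0.47  0.22 -0.51 -0.   -0.83  0.67]
```

View pics/c1.png

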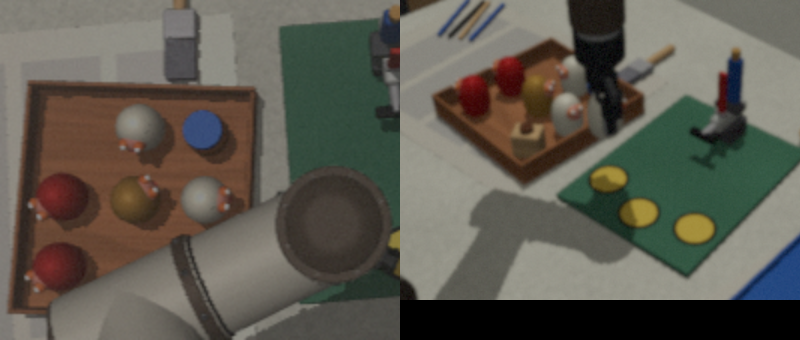

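The held doll is in the gripper over the board. The other whites are undisturbed.

Emit:
move_arm:
  fingers: [40,40,40]
  travel:
    - [0,0,30]
    - [0,0,50]
    - [0,0,50]
  dr:
    - [0,0,0]
    - [0,0,0]
    - [0,0,0]

```text
clock: 4.2
position: [461.7, 60.7, 251.4]
ee_rot: [0.977, -0.211, -0.003, 0.002]
contact_force: [-1.4, 0.2, -0.8]
gripper_width: 54.3
grasp_force: 63.9
```

```bash
python3 - <<'E'
from h import *
plan([463.2,60.3,46],np.radians(-24.4))
E
```

```text
travel [ 1.7 -0.5 50.4] dr [0.005 0.004 0.   ] j [ 0.48  0.3  -0.57 -0.   -0.7   0.66]
```

Emit:
move_arm:
  fingers: [40,40,40,40,40]
  travel:
    - [1,0,25]
    - [1,0,44]
    - [1,0,50]
    - [1,0,52]
    - [1,0,52]
  dr:
    - [0,0,0]
    - [0,0,0]
    - [0,0,0]
    - [0,0,0]
    - [0,0,0]

```text
clock: 4.7
position: [464.2, 60.3, 202.5]
ee_rot: [0.977, -0.211, 0.001, -0.0]
contact_force: [0.4, -0.3, -0.7]
gripper_width: 54.8
grasp_force: 63.9
```

Emit:
move_arm:
  fingers: [70,70,70,70,70,70,70,70,70,70]
  travel:
    - [0,0,0]
    - [0,0,0]
    - [0,0,0]
    - [0,0,0]
    - [0,0,-20]
    - [0,0,-50]
    - [0,0,-90]
    - [0,0,-120]
    - [0,0,-120]
    - [0,0,-120]
  dr:
    - [0,0,0]
    - [0,0,0]
    - [0,0,0]
    - [0,0,0]
    - [0,0,0]
    - [0,0,0]
    - [0,0,0]
    - [0,0,0]
    - [0,0,0]
    - [0,0,0]

```text
clock: 5.7
position: [463.5, 59.6, 322.3]
ee_rot: [0.977, -0.212, 0.001, -0.001]
contact_force: [-0.6, 0.5, 0.3]
gripper_width: 69.9
grasp_force: 0.0
```

```bash
python3 - <<'E'
from h import *
plan([501.6,211.7,155],np.radians(-45))
plan([501.6,211.7,38],np.radians(-45))
save("w2",arm.get_image("wrist"))
E
```

```text
travel [ -28.3 -154.2   12.5] dr [-0.002 -0.     0.358] j [ 0.48  0.2  -0.49 -0.   -0.88  0.67]
travel [ -28.4 -154.   129.5] dr [-0.002 -0.     0.358] j [ 0.48  0.2  -0.49 -0.   -0.88  0.67]
```

```bash
cat >> h.py <<'E'
def whites(im,box):
    c=cv2.cvtColor(im,cv2.COLOR_RGB2HSV)[box[1]:box[3],box[0]:box[2]]
    m=((c[...,1]<60)&(c[...,2]>85)).astype(np.uint8);m=cv2.morphologyEx(m,cv2.MORPH_OPEN,np.ones((3,3)))
    n,l,st,ce=cv2.connectedComponentsWithStats(m)
    return [(np.round(ce[i]+box[:2],1).tolist(),int(st[i,4])) for i in range(1,n) if st[i,4]>60]
CR=(168,200,272,303);BD=(300,215,405,292)
E
python3 - <<'E'
from h import *
i0=cv2.cvtColor(cv2.imread("pics/top0.png"),cv2.COLOR_BGR2RGB);i=arm.get_image("top")
print(whites(i0,CR),whites(i,CR),whites(i,BD))
E
```

```text
[([217.4, 211.0], 287), ([249.7, 248.7], 307), ([211.5, 284.9], 316)] [([217.4, 211.0], 289), ([249.8, 248.5], 312), ([259.0, 279.9], 1096), ([212.6, 292.3], 1129)] []
```

Emit:
move_arm:
  fingers: [68,68,68,68,68,68,68,68,68,68]
  travel:
    - [-9,-50,0]
    - [-18,-100,0]
    - [-28,-154,0]
    - [-28,-154,0]
    - [-28,-154,20]
    - [-28,-154,55]
    - [-28,-154,90]
    - [-28,-154,118]
    - [-28,-154,129]
    - [-28,-154,129]
  dr:
    - [0,0,0.12]
    - [0,0,0.24]
    - [0,0,0.358]
    - [0,0,0.358]
    - [0,0,0.358]
    - [0,0,0.358]
    - [0,0,0.358]
    - [0,0,0.358]
    - [0,0,0.358]
    - [0,0,0.358]

```text
clock: 6.8
position: [501.4, 210.8, 190.5]
ee_rot: [0.924, -0.382, -0.001, 0.002]
contact_force: [0.3, -0.1, 0.9]
gripper_width: 68.0
grasp_force: 0.0
```

Emit:
move_arm:
  fingers: [40,40,40,40,40,40]
  travel:
    - [0,0,0]
    - [0,0,0]
    - [0,0,0]
    - [0,0,0]
    - [0,0,0]
    - [0,0,0]
  dr:
    - [0,0,0]
    - [0,0,0]
    - [0,0,0]
    - [0,0,0]
    - [0,0,0]
    - [0,0,0]

```text
clock: 7.4
position: [502.1, 211.7, 193.5]
ee_rot: [0.924, -0.382, 0.0, -0.0]
contact_force: [-1.8, -0.4, 3.5]
gripper_width: 54.8
grasp_force: 63.3
```

```bash
python3 - <<'E'
from h import *
plan([445.4,-31.7,46],np.radians(48.9))
E
```

```text
travel [131.8 212.3  -7.7] dr [-1.000e-03 -1.000e-03 -1.638e+00] j [ 0.7   0.5  -0.44  0.   -0.64  0.09]
```

Emit:
move_arm:
  fingers: [40,40,40,40,40,40,40,40,40,40]
  travel:
    - [0,0,-40]
    - [0,0,-80]
    - [0,0,-125]
    - [16,26,-125]
    - [33,53,-125]
    - [50,80,-125]
    - [66,106,-125]
    - [83,133,-125]
    - [100,160,-125]
    - [116,186,-125]
  dr:
    - [0,0,0]
    - [0,0,-0.08]
    - [0,0,-0.22]
    - [0,0,-0.36]
    - [0,0,-0.5]
    - [0,0,-0.64]
    - [0,0,-0.78]
    - [0,0,-0.92]
    - [0,0,-1.06]
    - [0,0,-1.2]

```text
clock: 8.4
position: [451.9, -3.3, 317.5]
ee_rot: [0.978, 0.209, -0.0, -0.0]
contact_force: [0.8, 0.9, -2.0]
gripper_width: 54.5
grasp_force: 65.2
```

```bash
python3 - <<'E'
from h import *
print(arm.read_state()["grasp_force"])
plan([445.4,-31.7,46],np.radians(48.9))
E
```

```text
65.24394035339355
travel [-17.5  23.3 116.5] dr [-0.     0.    -0.433] j [ 0.35  0.18 -0.53 -0.   -0.86  1.64]
```

Emit:
move_arm:
  fingers: [40,40,40,40,40,40,40]
  travel:
    - [-9,12,15]
    - [-17,23,35]
    - [-17,23,50]
    - [-17,23,62]
    - [-17,23,66]
    - [-17,23,66]
    - [-17,23,66]
  dr:
    - [0,0,-0.14]
    - [0,0,-0.28]
    - [0,0,-0.42]
    - [0,0,-0.433]
    - [0,0,-0.433]
    - [0,0,-0.433]
    - [0,0,-0.433]

```text
clock: 9.1
position: [446.6, -29.8, 252.1]
ee_rot: [0.911, 0.412, 0.0, 0.0]
contact_force: [0.5, 0.5, -1.4]
gripper_width: 54.4
grasp_force: 65.3
```

```bash
python3 - <<'E'
from h import *
plan([445.4,-31.7,46],np.radians(48.9))
i=arm.get_image("top");print(whites(i,CR),whites(i,BD))
i=arm.get_image("side");save("s3",i,(130,100,430,300),2)
E
```

```text
travel [-2.3  0.3 51.1] dr [ 0.001 -0.001 -0.005] j [ 0.3   0.27 -0.62  0.   -0.68  2.12]
[([217.6, 210.9], 292), ([254.8, 292.0], 747)] [([326.0, 275.4], 1324)]
```

View pics/s3.png

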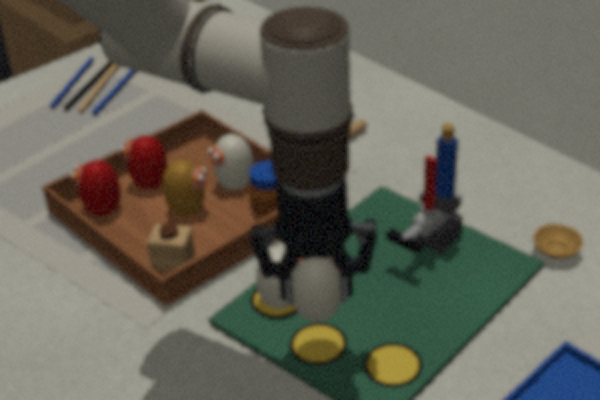

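The side view shows C standing on spot 1 and B held just above spot 2.

Emit:
move_arm:
  fingers: [40,40,40,40,40]
  travel:
    - [-2,0,25]
    - [-2,0,44]
    - [-2,0,49]
    - [-2,0,51]
    - [-2,0,51]
  dr:
    - [0,0,0]
    - [0,0,0]
    - [0,0,0]
    - [0,0,0]
    - [0,0,0]

```text
clock: 9.7
position: [445.5, -31.3, 201.3]
ee_rot: [0.911, 0.412, 0.001, 0.0]
contact_force: [-0.1, -0.2, -1.5]
gripper_width: 54.5
grasp_force: 65.3
```

Emit:
move_arm:
  fingers: [68,68,68,68,68,68,68,68,68,68]
  travel:
    - [0,0,0]
    - [0,0,0]
    - [0,0,0]
    - [0,0,0]
    - [0,0,-20]
    - [0,0,-50]
    - [0,0,-90]
    - [0,0,-130]
    - [0,0,-130]
    - [0,0,-130]
  dr:
    - [0,0,0]
    - [0,0,0]
    - [0,0,0]
    - [0,0,0]
    - [0,0,0]
    - [0,0,0]
    - [0,0,0]
    - [0,0,0]
    - [0,0,0]
    - [0,0,0]

```text
clock: 10.7
position: [444.8, -31.5, 331.6]
ee_rot: [0.911, 0.411, 0.001, -0.0]
contact_force: [-0.1, -0.6, -0.7]
gripper_width: 68.1
grasp_force: 0.0
```

```bash
python3 - <<'E'
from h import *
plan([588,294.9,165],np.radians(30))
i=arm.get_image("top");print(whites(i,CR),whites(i,BD))
E
```

```text
travel [ 339.5 -108.5   12.3] dr [ 0.001 -0.003  0.324] j [ 0.3   0.15 -0.52 -0.   -0.9   2.12]
[([217.5, 211.0], 292), ([251.2, 292.4], 891)] [([328.3, 275.3], 1477)]
```

Emit:
move_arm:
  fingers: [68,68,68,68,68,68,68,68,68,68]
  travel:
    - [42,-13,0]
    - [84,-27,0]
    - [126,-40,0]
    - [168,-54,0]
    - [210,-67,0]
    - [252,-81,0]
    - [294,-94,0]
    - [340,-108,0]
    - [340,-108,0]
    - [340,-108,0]
  dr:
    - [0,0,0.1]
    - [0,0,0.2]
    - [0,0,0.3]
    - [0,0,0.324]
    - [0,0,0.324]
    - [0,0,0.324]
    - [0,0,0.324]
    - [0,0,0.324]
    - [0,0,0.324]
    - [0,0,0.324]

```text
clock: 11.75
position: [588.6, 295.8, 327.4]
ee_rot: [0.966, 0.26, -0.003, 0.001]
contact_force: [0.5, 0.2, -0.0]
gripper_width: 67.8
grasp_force: 0.0
```

```bash
python3 - <<'E'
from h import *
plan([588,294.9,38],np.radians(30))
E
```

```text
travel [ -0.3   0.4 134.4] dr [0.001 0.006 0.002] j [ 0.71  0.5  -0.01 -0.   -1.07  1.39]
```

Emit:
move_arm:
  fingers: [68,68,68,68,68,68]
  travel:
    - [0,0,30]
    - [0,0,65]
    - [0,0,100]
    - [0,0,125]
    - [0,0,137]
    - [0,0,137]
  dr:
    - [0,0,0]
    - [0,0,0]
    - [0,0,0]
    - [0,0,0]
    - [0,0,0]
    - [0,0,0]

```text
clock: 12.35
position: [588.2, 293.6, 191.6]
ee_rot: [0.966, 0.259, -0.002, 0.001]
contact_force: [-0.1, -0.4, 0.1]
gripper_width: 68.3
grasp_force: 0.0
```

Emit:
move_arm:
  fingers: [40,40,40,40,40,40]
  travel:
    - [0,0,0]
    - [0,0,0]
    - [0,0,0]
    - [0,0,0]
    - [0,0,0]
    - [0,0,0]
  dr:
    - [0,0,0]
    - [0,0,0]
    - [0,0,0]
    - [0,0,0]
    - [0,0,0]
    - [0,0,0]

```text
clock: 12.95
position: [589.1, 295.3, 195.1]
ee_rot: [0.966, 0.259, 0.001, -0.0]
contact_force: [-0.9, 0.1, 5.5]
gripper_width: 54.5
grasp_force: 63.6
```

```bash
python3 - <<'E'
from h import *
plan([481.2,-117.5,46],np.radians(-98.2))
E
```

```text
travel [-300.2  303.2   -6.4] dr [-2.000e-03 -1.000e-03  2.239e+00] j [ 0.71  0.64 -0.13  0.   -0.8   1.39]
```

Emit:
move_arm:
  fingers: [40,40,40,40,40,40,40,40,40,40]
  travel:
    - [0,0,-40]
    - [0,0,-80]
    - [0,0,-130]
    - [-30,30,-130]
    - [-60,60,-130]
    - [-90,90,-130]
    - [-120,120,-130]
    - [-150,150,-130]
    - [-180,180,-130]
    - [-210,210,-130]
  dr:
    - [0,0,0]
    - [0,0,0.1]
    - [0,0,0.24]
    - [0,0,0.38]
    - [0,0,0.52]
    - [0,0,0.66]
    - [0,0,0.8]
    - [0,0,0.94]
    - [0,0,1.08]
    - [0,0,1.22]

```text
clock: 13.95
position: [511.1, 6.6, 323.2]
ee_rot: [0.939, -0.344, -0.0, 0.0]
contact_force: [1.2, -0.5, -1.4]
gripper_width: 54.4
grasp_force: 63.8
```

```bash
python3 - <<'E'
from h import *
plan([481.2,-117.5,46],np.radians(-98.2))
E
```

```text
travel [ 57.3 114.  122.2] dr [1.000e-03 0.000e+00 1.012e+00] j [ 0.33  0.27 -0.38 -0.   -0.92  0.54]
```

Emit:
move_arm:
  fingers: [40,40,40,40,40,40,40,40,40,40]
  travel:
    - [10,20,0]
    - [20,40,0]
    - [30,60,0]
    - [40,80,0]
    - [50,100,0]
    - [57,114,20]
    - [57,114,50]
    - [57,114,74]
    - [57,114,74]
    - [57,114,74]
  dr:
    - [0,0,0.14]
    - [0,0,0.28]
    - [0,0,0.42]
    - [0,0,0.56]
    - [0,0,0.7]
    - [0,0,0.84]
    - [0,0,0.98]
    - [0,0,1.012]
    - [0,0,1.012]
    - [0,0,1.012]

```text
clock: 14.95
position: [483.1, -115.9, 249.7]
ee_rot: [-0.658, 0.753, 0.0, -0.0]
contact_force: [1.1, -0.8, -0.2]
gripper_width: 54.6
grasp_force: 63.9
```

```bash
python3 - <<'E'
from h import *
print(arm.read_state()["grasp_force"])
plan([481.2,-117.5,46],np.radians(-98.2))
E
```

```text
63.94725322723389
travel [ 1.8  1.6 48.7] dr [ 0.001 -0.     0.007] j [ 0.09  0.35 -0.5   0.   -0.72 -0.23]
```

Emit:
move_arm:
  fingers: [40,40,40,40,40]
  travel:
    - [2,1,24]
    - [2,1,40]
    - [2,1,46]
    - [2,1,48]
    - [2,1,48]
  dr:
    - [0,0,0]
    - [0,0,0]
    - [0,0,0]
    - [0,0,0]
    - [0,0,0]

```text
clock: 15.45
position: [482.2, -117.7, 202.7]
ee_rot: [-0.657, 0.754, -0.001, 0.001]
contact_force: [0.6, -0.9, -1.7]
gripper_width: 54.7
grasp_force: 64.0
```

Emit:
move_arm:
  fingers: [70,70,70,70,70,70,70,70,70,70]
  travel:
    - [0,0,0]
    - [0,0,0]
    - [0,0,0]
    - [0,0,0]
    - [0,0,-20]
    - [0,0,-50]
    - [0,0,-90]
    - [0,0,-130]
    - [0,0,-160]
    - [0,0,-160]
  dr:
    - [0,0,0]
    - [0,0,0]
    - [0,0,0]
    - [0,0,0]
    - [0,0,0]
    - [0,0,0]
    - [0,0,0]
    - [0,0,0]
    - [0,0,0]
    - [0,0,0]

```text
clock: 16.45
position: [482.6, -117.9, 366.7]
ee_rot: [-0.657, 0.754, -0.004, 0.004]
contact_force: [-0.1, -0.5, -0.0]
gripper_width: 69.6
grasp_force: 0.0
```

```bash
python3 - <<'E'
from h import *
plan([570,-20,260],np.radians(-84))
E
```

```text
travel [-108.9  -73.8  -47.4] dr [-0.011 -0.    -0.241] j [ 0.09  0.2  -0.36  0.   -1.   -0.23]
```

Emit:
move_arm:
  fingers: [85,85,85,85,85,85,85]
  travel:
    - [-45,-22,-20]
    - [-90,-44,-40]
    - [-135,-60,-60]
    - [-165,-74,-75]
    - [-190,-84,-75]
    - [-190,-84,-75]
    - [-190,-84,-75]
  dr:
    - [0,0,-0.12]
    - [0,0,-0.241]
    - [0,0,-0.241]
    - [0,0,-0.241]
    - [0,0,-0.241]
    - [0,0,-0.241]
    - [0,0,-0.241]

```text
clock: 17.15
position: [590.6, 59.3, 435.3]
ee_rot: [0.743, -0.669, -0.001, 0.001]
contact_force: [-0.3, -1.1, -1.1]
gripper_width: 84.9
grasp_force: 0.0
```

```bash
python3 - <<'E'
from h import *
import json
m=arm.camera_model("wrist");im=arm.get_image("wrist")
json.dump({k:np.array(v).tolist() for k,v in m.items()},open("w4.json","w"))
save("w4",im,(90,0,610,260),1.5)
i=arm.get_image("top");save("t4",i,(290,145,420,305),3.7);print(whites(i,BD))
E
```

```text
[([391.7, 261.3], 323), ([315.8, 266.9], 62), ([355.1, 278.4], 275)]
```

View pics/w4.png

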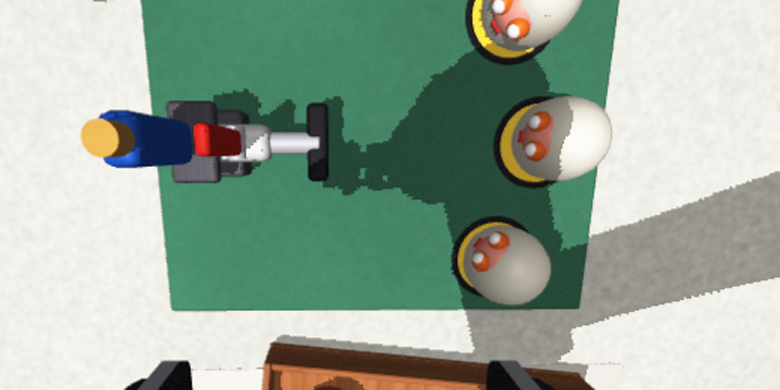

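All three dolls stand on the spots with their faces towards the nozzle. In the crop the brass cap is at (100,138) and the red trigger top at (203,140).

```bash
python3 - <<'E'
from h import *
import json
mt=arm.camera_model("top");mw=json.load(open("w4.json"))
W=lambda u:(u[0]/1.5+90,u[1]/1.5)
print("brass",tri([mt,mw],[(348.3,155.5),W((100,138))]),onz(mw,W((100,138)),186),onz(mt,(348.3,155.5),186))
print("trig",tri([mt,mw],[(348.3,176),W((203,140))]),onz(mw,W((203,140)),160))
print("nozzle",onz(mw,W((318,142)),60),"front",onz(mw,W((328,142)),60))
N=np.array([604.2,-15.1])
for n,f,s in (("s1",[(480,260),(500,240)],(463.2,60.3)),("s2",[(538,121),(534,150)],(445.4,-31.7)),("s3",[(503,6),(514,30)],(481.2,-117.5))):
    e=np.mean([onz(mw,W(u),67) for u in f],0)[:2]; v=e-s;t=N-s
    print(n,e,np.hypot(*v),"yaw err",np.degrees(np.arctan2(v[1],v[0])-np.arctan2(t[1],t[0])))
E
```

```text
brass (array([699.60119869,  -3.09144495, 186.80186775]), np.float64(0.6322394716631738)) [699.6782262   -2.50232972 186.        ] [700.09292647  -3.71839488 186.        ]
trig (array([659.11104649,  -5.73886434, 171.99608949]), np.float64(0.9072303198005083)) [663.07718131  -6.1181214  160.        ]
nozzle [612.51465773 -12.37450383  60.        ] front [605.83415325 -13.07791247  60.        ]
s1 [486.1702407   47.20392559] 26.441239052627697 yaw err -1.5531352958687172
s2 [470.25196933 -31.27537976] 24.855596591720087 yaw err -4.988824004259289
s3 [501.82075252 -97.95159915] 28.41400025191967 yaw err 3.692731737840784
```

Face directions are within 5° and the grip measures 186.8 mm at its top, against the 186 mm given. Next I'll go above the grip.

```bash
python3 - <<'E'
from h import *
plan([695.2,-4,142],np.radians(-84.1))
E
```

```text
travel [ 72.7 -98.2 138.8] dr [ 0.002 -0.     0.   ] j [ 0.37  0.31 -0.02 -0.   -1.24 -0.27]
```

Emit:
move_arm:
  fingers: [85,85,85,85,85,85,85]
  travel:
    - [25,-33,0]
    - [50,-66,0]
    - [73,-98,10]
    - [73,-98,30]
    - [73,-98,50]
    - [73,-98,50]
    - [73,-98,50]
  dr:
    - [0,0,0]
    - [0,0,0]
    - [0,0,0]
    - [0,0,0]
    - [0,0,0]
    - [0,0,0]
    - [0,0,0]

```text
clock: 17.95
position: [695.6, -4.4, 387.0]
ee_rot: [0.743, -0.67, 0.0, 0.0]
contact_force: [-0.3, 1.2, 0.6]
gripper_width: 85.0
grasp_force: 0.0
```

```bash
python3 - <<'E'
from h import *
plan([695.2,-4,142],np.radians(-84.1))
i=arm.get_image("top");print(whites(i,BD))
E
```

```text
travel [-0.5  0.3 90. ] dr [ 0.    -0.001  0.   ] j [ 0.23  0.52  0.18  0.   -1.23 -0.12]
[([303.7, 255.9], 317), ([391.6, 261.6], 343), ([356.2, 277.0], 302), ([306.9, 285.9], 175)]
```

Emit:
move_arm:
  fingers: [85,85,85,85,85,85]
  travel:
    - [0,0,20]
    - [0,0,40]
    - [0,0,60]
    - [0,0,80]
    - [0,0,90]
    - [0,0,90]
  dr:
    - [0,0,0]
    - [0,0,0]
    - [0,0,0]
    - [0,0,0]
    - [0,0,0]
    - [0,0,0]

```text
clock: 18.6
position: [695.6, -3.4, 296.4]
ee_rot: [0.743, -0.669, -0.0, 0.0]
contact_force: [0.3, -0.1, -0.5]
gripper_width: 84.8
grasp_force: 0.0
```

```bash
python3 - <<'E'
from h import *
print(arm.read_state()["contact_force"])
b=arm.get_image("wrist")[0:400,160:480];a=arm.get_image("side")[90:290,210:410]
c=np.zeros((400,720,3),np.uint8);c[:,:320]=b;c[:,320:]=cv2.resize(a,(400,400))
save("g5",c)
i=arm.get_image("top");print(whites(i,BD))
E
```

```text
[ 0.34762854 -0.12273652 -0.46602707]
[([302.1, 243.5], 110), ([391.6, 261.6], 336), ([305.9, 277.1], 399), ([355.1, 277.0], 336)]
```

View pics/g5.png

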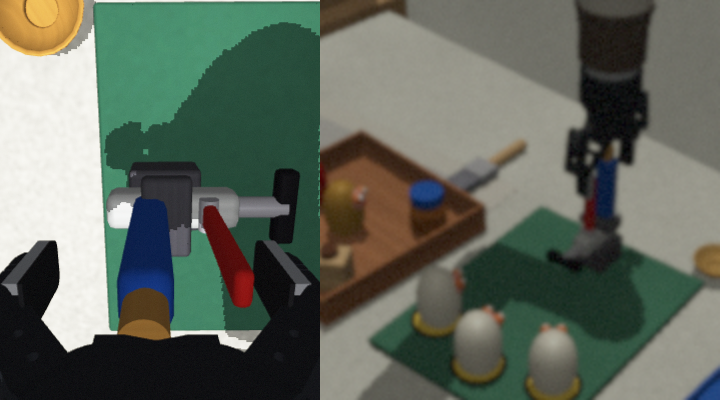

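The fingers straddle the blue grip and the red trigger. All three dolls are on their spots. I'll squeeze now.

Emit:
move_arm:
  fingers: [15,15,15,15,15,15,15,15]
  travel:
    - [0,0,0]
    - [0,0,0]
    - [0,0,0]
    - [0,0,0]
    - [0,0,0]
    - [0,0,0]
    - [0,0,0]
    - [0,0,0]
  dr:
    - [0,0,0]
    - [0,0,0]
    - [0,0,0]
    - [0,0,0]
    - [0,0,0]
    - [0,0,0]
    - [0,0,0]
    - [0,0,0]

```text
clock: 19.55
position: [694.2, -3.9, 298.7]
ee_rot: [0.743, -0.669, -0.002, 0.003]
contact_force: [-6.2, 0.4, 9.8]
gripper_width: 31.2
grasp_force: 61.3
```

```bash
python3 - <<'E'
from h import *
s=arm.read_state();print(s["gripper_width"],s["grasp_force"],s["contact_force"],s["position"])
b=arm.get_image("wrist")[0:400,160:480];a=arm.get_image("side")[90:290,210:410]
c=np.zeros((400,720,3),np.uint8);c[:,:320]=b;c[:,320:]=cv2.resize(a,(400,400))
save("g6",c)
E
```

```text
31.228588000026466 61.30944862961769 [-6.16342128  0.36344027  9.80263959] [694.19700458  -3.88759511 298.66662805]
```

View pics/g6.png

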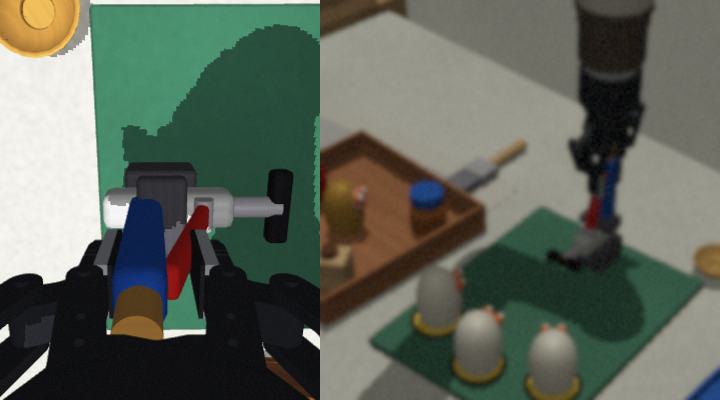

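The trigger is pulled in against the grip, with an opening of 31 mm and 61 N on the pads. I'll hold it, then release.

Emit:
move_arm:
  fingers: [15,15,15,15,15,15]
  travel:
    - [0,0,0]
    - [0,0,0]
    - [0,0,0]
    - [0,0,0]
    - [0,0,0]
    - [0,0,0]
  dr:
    - [0,0,0]
    - [0,0,0]
    - [0,0,0]
    - [0,0,0]
    - [0,0,0]
    - [0,0,0]

```text
clock: 20.25
position: [694.2, -3.9, 298.7]
ee_rot: [0.743, -0.669, -0.002, 0.003]
contact_force: [-5.3, -0.2, 10.0]
gripper_width: 31.6
grasp_force: 61.3
```

Emit:
move_arm:
  fingers: [85,85,85,85,85,85,85,85,85,85]
  travel:
    - [0,0,0]
    - [0,0,0]
    - [0,0,0]
    - [0,0,0]
    - [0,0,0]
    - [0,0,0]
    - [0,0,-20]
    - [0,0,-50]
    - [0,0,-90]
    - [0,0,-90]
  dr:
    - [0,0,0]
    - [0,0,0]
    - [0,0,0]
    - [0,0,0]
    - [0,0,0]
    - [0,0,0]
    - [0,0,0]
    - [0,0,0]
    - [0,0,0]
    - [0,0,0]

```text
clock: 21.25
position: [697.1, -3.5, 394.6]
ee_rot: [0.743, -0.669, 0.005, -0.005]
contact_force: [0.3, 1.2, 0.6]
gripper_width: 85.1
grasp_force: 0.0
```

```bash
python3 - <<'E'
from h import *
plan([481.2,-117.5,180],np.radians(-70))
i=arm.get_image("top");print(whites(i,BD))
E
```

```text
travel [ 90.7 227.5  56.4] dr [-0.014 -0.003 -0.244] j [ 0.23  0.51  0.19  0.   -1.23 -0.12]
[([303.8, 258.5], 308), ([391.5, 261.5], 336), ([356.0, 276.9], 298), ([306.9, 286.8], 144)]
```

Emit:
move_arm:
  fingers: [68,68,68,68,68,68,68,68,68,68]
  travel:
    - [18,40,0]
    - [36,80,0]
    - [54,120,0]
    - [72,160,0]
    - [90,200,0]
    - [91,227,20]
    - [91,227,56]
    - [91,227,56]
    - [91,227,56]
    - [91,227,56]
  dr:
    - [0,0,0]
    - [0,0,0]
    - [0,0,0]
    - [0,0,0]
    - [0,0,0]
    - [0,0,0]
    - [0,0,0]
    - [0,0,0]
    - [0,0,0]
    - [0,0,0]

```text
clock: 22.3
position: [480.8, -117.3, 332.0]
ee_rot: [0.743, -0.669, 0.001, -0.001]
contact_force: [-0.2, 0.9, 0.6]
gripper_width: 67.9
grasp_force: 0.0
```

```bash
python3 - <<'E'
from h import *
import json
plan([482,-117.6,44],np.radians(-84))
mt=arm.camera_model("top");m=arm.camera_model("wrist");im=arm.get_image("wrist");save("w7",im,None,1.2)
json.dump({k:np.array(v).tolist() for k,v in m.items()},open("w7.json","w"))
i=arm.get_image("top");print(whites(i,BD))
c=cv2.cvtColor(i,cv2.COLOR_RGB2HSV);b=((c[...,0]>105)&(c[...,0]<125)&(c[...,1]>120)).astype(np.uint8);b[:,:420]=0;b[:180]=0
(cx,cy),wh,ang=cv2.minAreaRect(cv2.findNonZero(cv2.morphologyEx(b,cv2.MORPH_OPEN,np.ones((5,5)))));print(cx,cy,wh,ang)
for q in cv2.boxPoints(((cx,cy),wh,ang)):print(onz(mt,q,15))
print(onz(mt,(cx,cy),6))
E
```

```text
travel [  0.3  -0.9 133. ] dr [-0.003 -0.001  0.   ] j [ 0.09  0.23 -0.41  0.   -0.92  0.01]
[([386.2, 255.0], 1831), ([328.6, 261.5], 3339)]
470.0204162597656 256.4276123046875 (117.77131652832031, 59.171051025390625) 87.27368927001953
[ 641.06619549 -237.82146741   15.        ]
[ 652.17871423 -385.2790704    15.        ]
[ 367.28760198 -387.47114592   15.        ]
[ 357.12821901 -246.27339359   15.        ]
[ 501.80809594 -317.13772926    6.        ]
```

View pics/w7.png

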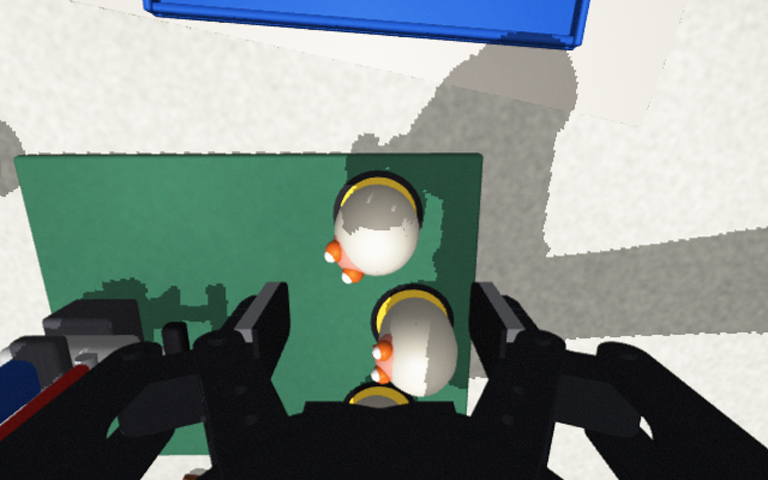

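The wrist view shows the spot 3 doll straight ahead, centred on its spot between the fingers. The trigger has sprung back. I'll pick it up.

Emit:
move_arm:
  fingers: [68,68,68,68,68,68]
  travel:
    - [0,0,30]
    - [0,0,65]
    - [0,0,100]
    - [0,0,125]
    - [0,0,132]
    - [0,0,132]
  dr:
    - [0,0,0]
    - [0,0,0]
    - [0,0,0]
    - [0,0,0]
    - [0,0,0]
    - [0,0,0]

```text
clock: 23.0
position: [480.0, -117.4, 198.5]
ee_rot: [0.743, -0.669, -0.0, 0.0]
contact_force: [-0.2, -0.8, -0.0]
gripper_width: 68.0
grasp_force: 0.0
```

Emit:
move_arm:
  fingers: [40,40,40,40,40,40]
  travel:
    - [0,0,0]
    - [0,0,0]
    - [0,0,0]
    - [0,0,0]
    - [0,0,0]
    - [0,0,0]
  dr:
    - [0,0,0]
    - [0,0,0]
    - [0,0,0]
    - [0,0,0]
    - [0,0,0]
    - [0,0,0]

```text
clock: 23.6
position: [480.5, -117.4, 200.6]
ee_rot: [0.743, -0.669, 0.002, -0.001]
contact_force: [1.3, 1.4, 7.3]
gripper_width: 54.8
grasp_force: 63.4
```

```bash
python3 - <<'E'
from h import *
plan([585,-317,40],np.radians(-84))
i=arm.get_image("top");print(whites(i,BD))
E
```

```text
travel [209.4 -83.    6. ] dr [-0.004 -0.001  0.   ] j [ 0.09  0.42 -0.56  0.   -0.59  0.01]
[([379.2, 258.9], 1647), ([324.3, 263.9], 2305)]
```

Emit:
move_arm:
  fingers: [40,40,40,40,40,40,40,40,40,40]
  travel:
    - [0,0,-40]
    - [0,0,-80]
    - [30,-12,-90]
    - [70,-28,-90]
    - [110,-44,-90]
    - [150,-60,-90]
    - [190,-76,-90]
    - [209,-83,-80]
    - [209,-83,-60]
    - [209,-83,-50]
  dr:
    - [0,0,0]
    - [0,0,0]
    - [0,0,0]
    - [0,0,0]
    - [0,0,0]
    - [0,0,0]
    - [0,0,0]
    - [0,0,0]
    - [0,0,0]
    - [0,0,0]

```text
clock: 24.65
position: [582.7, -317.3, 246.3]
ee_rot: [0.742, -0.67, -0.002, 0.0]
contact_force: [0.7, 0.9, -2.6]
gripper_width: 54.3
grasp_force: 64.2
```

```bash
python3 - <<'E'
from h import *
plan([585,-317,40],np.radians(-84));print(arm.read_state()["grasp_force"],arm.read_state()["gripper_width"])
i=arm.get_image("top");print(whites(i,BD))
E
```

```text
travel [ 0.1 -2.5 51.3] dr [ 0.003  0.003 -0.003] j [-0.26  0.59 -0.08 -0.   -0.91  0.36]
64.19182419776917 54.313900141356065
[([314.8, 266.7], 334), ([354.6, 277.0], 340)]
```

Emit:
move_arm:
  fingers: [40,40,40,40,40]
  travel:
    - [0,0,25]
    - [0,0,44]
    - [0,0,52]
    - [0,0,55]
    - [0,0,55]
  dr:
    - [0,0,0]
    - [0,0,0]
    - [0,0,0]
    - [0,0,0]
    - [0,0,0]

```text
clock: 25.2
position: [584.0, -316.5, 195.0]
ee_rot: [0.743, -0.669, 0.001, -0.0]
contact_force: [1.6, -0.2, -1.2]
gripper_width: 54.6
grasp_force: 64.5
```

Emit:
move_arm:
  fingers: [68,68,68,68,68,68,68,68,68,68]
  travel:
    - [0,0,0]
    - [0,0,0]
    - [0,0,0]
    - [0,0,0]
    - [0,0,-20]
    - [0,0,-50]
    - [0,0,-90]
    - [0,0,-130]
    - [0,0,-130]
    - [0,0,-130]
  dr:
    - [0,0,0]
    - [0,0,0]
    - [0,0,0]
    - [0,0,0]
    - [0,0,0]
    - [0,0,0]
    - [0,0,0]
    - [0,0,0]
    - [0,0,0]
    - [0,0,0]

```text
clock: 26.2
position: [583.7, -316.8, 325.2]
ee_rot: [0.743, -0.669, 0.001, -0.001]
contact_force: [0.4, -0.1, -0.8]
gripper_width: 67.8
grasp_force: 0.0
```

```bash
python3 - <<'E'
from h import *
plan([445.4,-31.5,44],np.radians(-84))
i=arm.get_image("top");print(whites(i,BD))
E
```

```text
travel [-298.1  108.4  125.6] dr [-0.003 -0.001 -0.001] j [-0.25  0.51  0.   -0.   -1.06  0.36]
[([314.8, 266.7], 334), ([354.8, 277.1], 341)]
```

Spots 1 and 2 are unchanged. I'll pick the doll at spot 2.

Emit:
move_arm:
  fingers: [68,68,68,68,68,68,68,68,68,68]
  travel:
    - [-45,16,0]
    - [-90,32,0]
    - [-135,48,0]
    - [-180,65,0]
    - [-225,82,0]
    - [-265,97,0]
    - [-298,108,0]
    - [-298,108,10]
    - [-298,108,30]
    - [-298,108,50]
  dr:
    - [0,0,0]
    - [0,0,0]
    - [0,0,0]
    - [0,0,0]
    - [0,0,0]
    - [0,0,0]
    - [0,0,0]
    - [0,0,0]
    - [0,0,0]
    - [0,0,0]

```text
clock: 27.25
position: [445.0, -31.6, 272.2]
ee_rot: [0.743, -0.669, -0.0, 0.001]
contact_force: [-0.1, 1.0, 0.1]
gripper_width: 68.1
grasp_force: 0.0
```

Emit:
move_arm:
  fingers: [68,68,68,68,68,40,40,40,40,40]
  travel:
    - [0,0,25]
    - [0,0,50]
    - [0,0,70]
    - [0,0,75]
    - [0,0,75]
    - [0,0,75]
    - [0,0,75]
    - [0,0,75]
    - [0,0,75]
    - [0,0,75]
  dr:
    - [0,0,0]
    - [0,0,0]
    - [0,0,0]
    - [0,0,0]
    - [0,0,0]
    - [0,0,0]
    - [0,0,0]
    - [0,0,0]
    - [0,0,0]
    - [0,0,0]

```text
clock: 28.25
position: [445.5, -31.6, 199.3]
ee_rot: [0.743, -0.669, 0.0, -0.0]
contact_force: [-0.3, 0.4, 3.1]
gripper_width: 54.5
grasp_force: 63.3
```

```bash
python3 - <<'E'
from h import *
plan([500,-317,40],np.radians(-84))
E
```

```text
travel [289.6 -24.5   4.3] dr [-0.001  0.    -0.   ] j [ 0.3   0.37 -0.67  0.   -0.53 -0.19]
```

Emit:
move_arm:
  fingers: [40,40,40,40,40,40,40,40,40,40]
  travel:
    - [0,0,-40]
    - [0,0,-80]
    - [35,-3,-100]
    - [80,-7,-110]
    - [125,-11,-110]
    - [170,-15,-110]
    - [215,-19,-110]
    - [260,-22,-110]
    - [289,-24,-110]
    - [289,-24,-110]
  dr:
    - [0,0,0]
    - [0,0,0]
    - [0,0,0]
    - [0,0,0]
    - [0,0,0]
    - [0,0,0]
    - [0,0,0]
    - [0,0,0]
    - [0,0,0]
    - [0,0,0]

```text
clock: 29.25
position: [499.3, -319.7, 307.7]
ee_rot: [0.741, -0.671, -0.0, 0.0]
contact_force: [-0.5, 0.4, -2.3]
gripper_width: 54.6
grasp_force: 64.2
```

```bash
python3 - <<'E'
from h import *
plan([500,-317,40],np.radians(-84));print(arm.read_state()["grasp_force"],arm.read_state()["gripper_width"])
i=arm.get_image("top");print(whites(i,BD),whites(i,(443,200,500,312)))
E
```

```text
travel [ -2.7  -1.1 112.7] dr [ 0.    -0.    -0.005] j [-0.3   0.42 -0.21  0.   -0.95  0.4 ]
64.23355221748352 54.593753540396264
[([314.7, 266.6], 327)] [([467.0, 253.2], 5433)]
```

Emit:
move_arm:
  fingers: [40,40,40,40,40,40,40]
  travel:
    - [0,0,30]
    - [0,0,65]
    - [0,0,95]
    - [0,0,109]
    - [0,0,114]
    - [0,0,115]
    - [0,0,115]
  dr:
    - [0,0,0]
    - [0,0,0]
    - [0,0,0]
    - [0,0,0]
    - [0,0,0]
    - [0,0,0]
    - [0,0,0]

```text
clock: 30.0
position: [500.0, -316.5, 195.1]
ee_rot: [0.743, -0.669, 0.001, -0.001]
contact_force: [-0.0, 0.3, -1.6]
gripper_width: 54.6
grasp_force: 64.7
```

Emit:
move_arm:
  fingers: [68,68,68,68,68,68,68,68,68,68]
  travel:
    - [0,0,0]
    - [0,0,0]
    - [0,0,0]
    - [0,0,0]
    - [0,0,-20]
    - [0,0,-50]
    - [0,0,-90]
    - [0,0,-130]
    - [0,0,-130]
    - [0,0,-130]
  dr:
    - [0,0,0]
    - [0,0,0]
    - [0,0,0]
    - [0,0,0]
    - [0,0,0]
    - [0,0,0]
    - [0,0,0]
    - [0,0,0]
    - [0,0,0]
    - [0,0,0]

```text
clock: 31.0
position: [499.1, -316.5, 325.0]
ee_rot: [0.743, -0.67, 0.001, -0.001]
contact_force: [-0.9, 0.2, -0.3]
gripper_width: 68.2
grasp_force: 0.0
```

```bash
python3 - <<'E'
from h import *
plan([463.5,60,44],np.radians(-84))
i=arm.get_image("top");print(whites(i,BD))
E
```

```text
travel [-378.3   -3.2  125.7] dr [-0.003 -0.001 -0.001] j [-0.29  0.39 -0.19 -0.   -0.98  0.4 ]
[([314.8, 266.6], 331)]
```

Emit:
move_arm:
  fingers: [68,68,68,68,68,68,68,68,68,68]
  travel:
    - [-45,0,0]
    - [-90,-1,0]
    - [-135,-1,0]
    - [-180,-2,0]
    - [-225,-2,0]
    - [-270,-2,0]
    - [-315,-3,0]
    - [-355,-3,0]
    - [-378,-3,0]
    - [-378,-3,20]
  dr:
    - [0,0,0]
    - [0,0,0]
    - [0,0,0]
    - [0,0,0]
    - [0,0,0]
    - [0,0,0]
    - [0,0,0]
    - [0,0,0]
    - [0,0,0]
    - [0,0,0]

```text
clock: 32.05
position: [463.4, 62.4, 304.3]
ee_rot: [0.745, -0.668, 0.001, -0.002]
contact_force: [1.2, 0.5, -0.5]
gripper_width: 68.1
grasp_force: 0.0
```

```bash
python3 - <<'E'
from h import *
plan([463.5,60,44],np.radians(-84))
i=arm.get_image("top");print(whites(i,(443,200,500,312)))
E
```

```text
travel [  2.5   0.6 105.3] dr [-0.004  0.001  0.004] j [ 0.48  0.22 -0.51  0.   -0.83 -0.37]
[([475.8, 220.4], 321), ([477.2, 256.1], 350)]
```

Emit:
move_arm:
  fingers: [68,68,68,68,68,68]
  travel:
    - [0,0,25]
    - [0,0,55]
    - [0,0,85]
    - [0,0,100]
    - [0,0,105]
    - [0,0,105]
  dr:
    - [0,0,0]
    - [0,0,0]
    - [0,0,0]
    - [0,0,0]
    - [0,0,0]
    - [0,0,0]

```text
clock: 32.7
position: [462.8, 59.3, 197.7]
ee_rot: [0.743, -0.67, -0.001, 0.002]
contact_force: [0.4, -0.1, -0.3]
gripper_width: 67.7
grasp_force: 0.0
```

Emit:
move_arm:
  fingers: [40,40,40,40,40,40]
  travel:
    - [0,0,0]
    - [0,0,0]
    - [0,0,0]
    - [0,0,0]
    - [0,0,0]
    - [0,0,0]
  dr:
    - [0,0,0]
    - [0,0,0]
    - [0,0,0]
    - [0,0,0]
    - [0,0,0]
    - [0,0,0]

```text
clock: 33.3
position: [463.3, 59.9, 199.6]
ee_rot: [0.743, -0.669, 0.0, -0.001]
contact_force: [-1.6, -0.4, 6.6]
gripper_width: 54.6
grasp_force: 63.2
```

```bash
python3 - <<'E'
from h import *
plan([415,-317,40],np.radians(-84))
E
```

```text
travel [369.8  87.3   4.3] dr [-0.002  0.    -0.   ] j [ 0.48  0.39 -0.62  0.   -0.55 -0.37]
```

Emit:
move_arm:
  fingers: [40,40,40,40,40,40,40,40,40,40]
  travel:
    - [0,0,-40]
    - [0,0,-80]
    - [35,8,-100]
    - [80,19,-110]
    - [125,29,-110]
    - [170,40,-110]
    - [215,51,-110]
    - [260,61,-110]
    - [305,72,-110]
    - [340,80,-110]
  dr:
    - [0,0,0]
    - [0,0,0]
    - [0,0,0]
    - [0,0,0]
    - [0,0,0]
    - [0,0,0]
    - [0,0,0]
    - [0,0,0]
    - [0,0,0]
    - [0,0,0]

```text
clock: 34.3
position: [417.7, -288.9, 308.4]
ee_rot: [0.742, -0.67, -0.0, 0.0]
contact_force: [0.9, 0.5, 0.0]
gripper_width: 54.5
grasp_force: 63.9
```

Emit:
move_arm:
  fingers: [40,40,40,40,40]
  travel:
    - [20,4,0]
    - [30,7,20]
    - [30,7,50]
    - [30,7,60]
    - [30,7,60]
  dr:
    - [0,0,0]
    - [0,0,0]
    - [0,0,0]
    - [0,0,0]
    - [0,0,0]

```text
clock: 34.8
position: [414.2, -317.0, 247.0]
ee_rot: [0.743, -0.669, -0.002, 0.001]
contact_force: [-0.7, 0.3, -0.7]
gripper_width: 54.3
grasp_force: 63.9
```

```bash
python3 - <<'E'
from h import *
plan([415,-317,40],np.radians(-84));print(arm.read_state()["grasp_force"],arm.read_state()["gripper_width"])
E
```

```text
travel [ 0.2 -1.  52. ] dr [ 0.004  0.002 -0.001] j [-0.34  0.39 -0.45 -0.   -0.74  0.45]
63.94092679023743 54.318678529757705
```

Emit:
move_arm:
  fingers: [40,40,40,40,40]
  travel:
    - [0,0,25]
    - [0,0,44]
    - [0,0,52]
    - [0,0,55]
    - [0,0,55]
  dr:
    - [0,0,0]
    - [0,0,0]
    - [0,0,0]
    - [0,0,0]
    - [0,0,0]

```text
clock: 35.3
position: [415.4, -317.3, 194.5]
ee_rot: [0.743, -0.669, 0.001, -0.0]
contact_force: [0.3, 0.3, -0.6]
gripper_width: 54.3
grasp_force: 63.9
```

Emit:
move_arm:
  fingers: [68,68,68,68,68,68,68,68,68,68]
  travel:
    - [0,0,0]
    - [0,0,0]
    - [0,0,0]
    - [0,0,0]
    - [0,0,-20]
    - [0,0,-50]
    - [0,0,-90]
    - [0,0,-130]
    - [0,0,-130]
    - [-40,0,-150]
  dr:
    - [0,0,0]
    - [0,0,0]
    - [0,0,0]
    - [0,0,0]
    - [0,0,0]
    - [0,0,0]
    - [0,0,0]
    - [0,0,0]
    - [0,0,0]
    - [0,0,0]

```text
clock: 36.3
position: [410.8, -279.0, 342.7]
ee_rot: [0.741, -0.671, -0.001, 0.0]
contact_force: [0.4, 2.5, 0.1]
gripper_width: 68.5
grasp_force: 0.0
```

Emit:
move_arm:
  fingers: [68,68,68,68,68,68]
  travel:
    - [-45,0,-20]
    - [-90,0,-40]
    - [-135,0,-60]
    - [-180,0,-60]
    - [-210,0,-60]
    - [-210,0,-60]
  dr:
    - [0,0,0]
    - [0,0,0]
    - [0,0,0]
    - [0,0,0]
    - [0,0,0]
    - [0,0,0]

```text
clock: 36.9
position: [388.1, -66.4, 403.8]
ee_rot: [0.745, -0.668, 0.0, -0.001]
contact_force: [-0.1, -0.4, 0.3]
gripper_width: 68.0
grasp_force: 0.0
```

```bash
python3 - <<'E'
from h import *
a=arm.get_image("top")[110:320,150:550];b=arm.get_image("side")[130:400,100:500]
print(whites(arm.get_image("top"),(443,200,500,312)))
save("fin",np.vstack([cv2.resize(a,(560,294)),cv2.resize(b,(450,304))[:, :].copy() if 0 else cv2.copyMakeBorder(cv2.resize(b,(450,304)),0,0,0,110,0)]))
E
```

```text
[([475.8, 220.5], 325), ([477.0, 256.0], 355), ([478.0, 292.7], 382)]
```

View pics/fin.png

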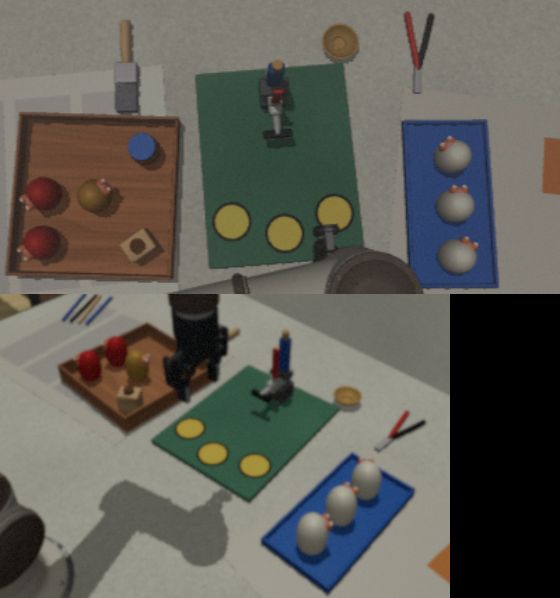

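All three white dolls stand upright in the tray. The other five things remain in the crate, and the dish, brush and pliers are where they were. I'll hand the job in.

```bash
python3 -c "
from bench import arm
print(arm.job_done())"
```

```text
the job is handed in; nothing more can be done
None
```

The job is handed in: all three white dolls stood on the spots facing the nozzle, the trigger was squeezed home for about a second and sprang back, and the dolls now stand upright in the blue tray.

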